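# Move the office stamps over to the new rack in the same order

### The job

The new grey stamp rack replaces the old wooden one beside it: move the four stamps across, so that they stand upright in the new rack, one to a compartment, in the same order from left to right as they stand in the old rack now. Keep the stamps upright on the way and set each one down rather than dropping it. Leave the ink pad and the mug where they are.

Things in the scene. Friction and masses are not known exactly. Their poses are not given: they have to be found in the camera images.
- round_stamp_centre (a point): Round seal stamp: turned light-wood handle on a round dark wooden mount, 38 mm across, 18 high. 90 mm tall, loose, upright in a compartment of the old rack (any of the four). Point: on its axis, half-way up, 45 mm above its foot; z up. Handle 25 mm thick from 42 to 82 mm above the foot, rounded at the top; about 70 g.
- square_stamp_centre (a point): Square stamp, the shortest: turned light-wood handle on a square dark wooden mount 36 x 36 mm, 19 high. 74 mm tall, loose, upright in a compartment of the old rack (any of the four). Point: on its axis, half-way up, 37 mm above its foot; z up. Handle 23 mm thick from 43 to 66 mm above the foot, rounded at the top; about 60 g.
- bar_stamp_centre (a point): Line stamp: turned light-wood handle on a narrow oblong dark wooden mount, 54 mm (x, front to back) by 24 (y), 20 high. 82 mm tall, loose, upright in a compartment of the old rack (any of the four). Point: on its axis, half-way up, 41 mm above its foot; z up. Handle 23 mm thick from 44 to 74 mm above the foot, rounded at the top; about 60 g.
- date_stamp_centre (a point): Date stamp, the tallest: steel frame 28 mm (x) by 36 (y; 41 over its brass side wheels), 51 high, number bands inside, black plastic handle on top. 106 mm tall, loose, upright in a compartment of the old rack (any of the four). Point: on its axis, half-way up, 53 mm above its foot; z up. Handle 25 mm thick from 66 to 96 mm above the foot, rounded at the top; about 120 g.
- old_rack: Old stamp rack, brown wood, grey felt floor; holds the stamps at the start. 280 mm (y) x 84 (x) x 30 high, fixed. Origin: middle of its underside; y along the row, to the robot's left; x away from the robot. Four compartments centred at x = 0, y = +99, +33, -33, -99 mm, each 68 (x) x 58 (y) inside, floor 6 mm above the desk, walls 8 thick, 30 high.
- new_rack: New stamp rack, grey plastic, dark floor, empty; left or right of the old one, end to end, 30 to 45 mm apart, nearly in line. 280 mm (y) x 84 (x) x 30 high, fixed. Origin: middle of its underside; y along the row, to the robot's left; x away from the robot. Four compartments centred at x = 0, y = +99, +33, -33, -99 mm, each 68 (x) x 58 (y) inside, floor 6 mm above the desk, walls 8 thick, 30 high.
- ink_pad: Closed stamp pad, black base with a steel lid, 70 x 110 mm, 20 mm high, beyond the racks; loose, not to be moved. Origin at the middle of its underside.
- mug: White mug, 80 mm across and 92 mm high with its handle on +y, beyond the racks; loose, not to be moved. Origin at the middle of its underside.
Things that resemble listed ones, but are neither listed nor needed, are in the scene too. Leave any white look-alike of the part that bears date_stamp_centre alone. Leave any turquoise look-alike of the part that bears bar_stamp_centre alone.

How it is judged:
By the outcome, as a careful person would: the job done as asked, in the order asked, and still so for the second after the job is handed in, with the robot touching nothing.
It also fails if it takes over 86 s, if anything falls off the work surface, if the arm or the gripper's body presses on something with over 40 N, if the wrist force passes 120 N, or if a joint passes its speed limit or range.

### The arm

A 6-joint arm with a two-finger parallel gripper is mounted at the origin on the work surface. World frame = base frame: x ahead of the robot, y to its left, z up, the work surface at z = 0. Lengths are in m, angles in rad, forces in N, time in s.
With the tool pointing down it reaches from about 0.4 to 0.925 m from the base axis. Payload 12.5 kg.
Tool frame: the origin (TCP) lies on the centre line of the jaws, within the pads' length; the fingertips stand 22 mm ahead of it and the grasp point (between the pads) lies 3 mm ahead of it; z points along the fingers, x is the direction in which the jaws open and shut, and the axes are right-handed (so a half turn about z gives the same grasp; the last joint's range is limited). The gripper opens to 95 mm and grips with 3 to 60 N. Pads are 20 mm wide; open, the fingers measure 119 mm over their backs; the gripper's body (75 mm by 180 mm) begins 59 mm behind the grasp point.
Start: joints at [1.083, 0.491, 1.559, -0, 1.092, -0.106], TCP at [0.233, 0.58, 0.237] pointing down, gripper open.
Joint ranges: [-3.1, 3.1], [-0.84, 2.19], [0.05, 2.79], [-1.13, 4.28], [0.06, 2.93], [-2.69, 2.69]. Speed limits (rad/s): [2.22, 2.22, 2.79, 3.14, 3.14, 3.14].

### API

Orientations are given as [roll, pitch, yaw] about the fixed x, y, z axes, in that order (R = Rz(yaw) Ry(pitch) Rx(roll)).
In Python, from plant import r gives the robot as it stands. Calls block until the motion is done:
- r.movep(position, orientation): joint-space move of the TCP to a pose.
- r.move_linear(position, max_speed=0.15, frame=None, force_limit=None): straight line of the TCP; frame=None keeps the orientation; max_speed is the mean speed in m/s. With force_limit (N) it stops when the force on the tool has changed by that much, and returns True; else False.
- r.move_j(angles): joint-space move.
- r.open_gripper() and r.clamp(effort=None): open the fingers fully, or close them until they stop; effort is the grip in N (None keeps the last).
- r.hold(seconds).
- r.ik(position, orientation): joint angles nearest the present ones, or None.
- r.state(): the state.
- r.capture(name): name is "scene" or "top"; returns (picture, depth): 384x512x3 uint8, red, green, blue; 384x512 float32, m along the optical axis (not along the pixel's ray), 0 where there is no reading.
- r.camera_info(name): a dict with "mtx" (3x3 intrinsics, pixels), "cam_to_world" (4x4, takes a point from camera to world coordinates). Camera axes: x right, y down, z forward; pixel columns grow to the right and rows downward; lengths in m; the calibration is good to about 2 mm. A picture is of the moment at which its call begins. camera_info takes no time and is no camera call.
A pose or a line that the arm cannot do raises r.Unreachable and nothing moves.
- r.close_job(): hands the job in, once; it reports no verdict.
The state is a dict: "time": time; "qpos": joint angles; "dq": joint speeds; "joint_torque": joint torques, N m; "position": TCP position; "tcp_rot": TCP orientation; "contact_force": force on the tool from outside, world axes, zero at the start; "torque": the same for the moment, N m; "finger_gap": finger opening in m.
Only numpy, scipy, OpenCV 4.12 (cv2) and the standard library are available. Lean on these libraries where they do the work, as an engineer would, in place of code of your own. Each camera call takes 0.05 s, during which the arm holds its last target. There are 200 camera calls.

## Working session

There is one attempt and no reset: what is moved stays moved. The work goes in short steps, each a Python script; the robot and the scene stay as the last script left them, time stands still between calls to the robot, and variables do not carry over. Pictures are saved under pics/ and viewed, about 12 in all and at most 16, crops included, and the job is handed in when it is done.

```bash
mkdir -p pics; python3 - <<'E'
from plant import r
import cv2,numpy as np
for n in("scene","top"):
    p,d=r.capture(n); cv2.imwrite(f"pics/{n}0.png",cv2.cvtColor(p,cv2.COLOR_RGB2BGR)); np.save(f"{n}0.npy",d)
    i=r.camera_info(n); print(n,i["mtx"],i["cam_to_world"])
print(r.state())
E
```

```text
scene [[446.50953346   0.         262.11191821]
 [  0.         446.50953346 198.32763941]
 [  0.           0.           1.        ]] [[ 0.35331443  0.81784033 -0.45420932  1.01234507]
 [ 0.93549828 -0.3106621   0.16832119 -0.14964863]
 [-0.00344577 -0.48438235 -0.87484963  0.84391918]
 [ 0.          0.          0.          1.        ]]
top [[449.98349722   0.         255.12978465]
 [  0.         449.98349722 190.60371678]
 [  0.           0.           1.        ]] [[ 1.59066312e-02 -9.91899219e-01  1.26027454e-01  4.66506966e-01]
 [-9.99873452e-01 -1.57491776e-02  2.24571171e-03  2.35249337e-02]
 [-2.42690928e-04 -1.26047228e-01 -9.92024212e-01  1.04527760e+00]
 [ 0.00000000e+00  0.00000000e+00  0.00000000e+00  1.00000000e+00]]
{'time': 0.1, 'qpos': array([ 1.08340331e+00,  4.91501242e-01,  1.55935514e+00, -2.14381031e-06,
        1.09168178e+00, -1.05580934e-01]), 'dq': array([-0.00160122, -0.00069378, -0.00237442,  0.00115425,  0.00033587,
        0.00112828]), 'joint_torque': array([ 1.71565836e-03, -6.13626122e+01, -2.58604610e+01,  6.93353964e-02,
        4.70776227e-02,  1.07876937e-05]), 'position': array([0.23276368, 0.57985372, 0.23613044]), 'tcp_rot': array([-3.14149490e+00,  9.40447032e-04,  1.18898528e+00]), 'contact_force': array([0.02680863, 0.73089921, 0.24883535]), 'torque': array([-0.00863892,  0.00298114,  0.0524136 ]), 'finger_gap': 0.0948817964042432}
```

View pics/scene0.png

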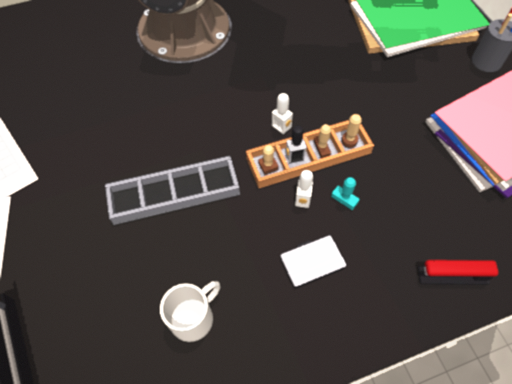

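View pics/top0.png

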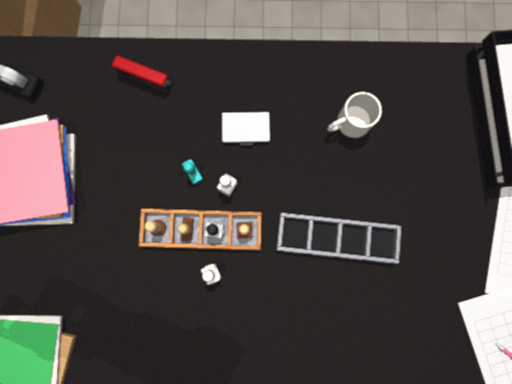

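```bash
cat > h.py <<'E'
import cv2,numpy as np
from plant import r
def cloud(n,d):
    i=r.camera_info(n); K=i["mtx"]; T=i["cam_to_world"]
    v,u=np.mgrid[:384,:512]; c=np.dstack([(u-K[0,2])/K[0,0]*d,(v-K[1,2])/K[1,1]*d,d])
    w=c@T[:3,:3].T+T[:3,3]; w[d==0]=np.nan; return w
E
python3 - <<'E'
from h import *
for n in("scene","top"):
    w=cloud(n,np.load(n+"0.npy")); z=w[...,2]
    print(n,"desk z",np.nanmedian(z))
    img=cv2.imread(f"pics/{n}0.png")
    b=(135,195,275,75) if n=="top" else (95,80,290,145)
    x,y,ww,hh=b
    cv2.imwrite(f"pics/{n}0c.png",cv2.resize(img[y:y+hh,x:x+ww],None,fx=2.75,fy=2.75,interpolation=cv2.INTER_CUBIC))
    roi=(w[...,0]>.3)&(w[...,0]<.75)&(w[...,1]>-.4)&(w[...,1]<.4)
    # racks: rims at z~30
    m=(roi&(z>.022)&(z<.036)).astype(np.uint8)
    k,l,s,c=cv2.connectedComponentsWithStats(cv2.dilate(m,np.ones((3,3))))
    for i in range(1,k):
        if s[i,4]>400:
            q=w[(l==i)&(m>0)]; print(" rim",s[i],cv2.minAreaRect(q[:,:2].astype(np.float32)*1000),np.median(q[:,2]))
    m=(roi&(z>.055)).astype(np.uint8)
    k,l,s,c=cv2.connectedComponentsWithStats(m)
    for i in range(1,k):
        if s[i,4]>12:
            q=w[l==i]; t=np.percentile(q[:,2],95); q2=q[q[:,2]>t-.012]
            print(" top px",c[i].round(),"n",s[i,4],"zmax",t.round(4),"xy",np.median(q2[:,:2],0).round(4), ((q2[:,:2].max(0)+q2[:,:2].min(0))/2).round(4),np.ptp(q2[:,:2],0).round(3))
E
```

```text
scene desk z 0.0009600810560245199
 rim [ 246  119  129   66 3140] ((507.9744873046875, 151.40017700195312), (272.2248229980469, 87.2862548828125), 89.3305892944336) 0.029124932682750793
 rim [ 105  155  136   66 2762] ((493.6308288574219, -161.09133911132812), (272.3399963378906, 88.27700805664062), 84.78670501708984) 0.029704934108311876
 rim [283 241  40  29 556] ((732.2731323242188, 40.91569519042969), (78.39427185058594, 34.57917785644531), 89.59410858154297) 0.02256767770505741
 top px [283. 104.] n 196 zmax 0.1066 xy [0.4136 0.1223] [0.4114 0.1234] [0.022 0.024]
 top px [354. 124.] n 197 zmax 0.097 xy [0.515  0.2472] [0.5123 0.2494] [0.021 0.023]
 top px [325. 133.] n 151 zmax 0.0887 xy [0.5104 0.1803] [0.5081 0.1817] [0.021 0.021]
 top px [297. 139.] n 321 zmax 0.112 xy [0.5091 0.116 ] [0.5062 0.117 ] [0.024 0.021]
 top px [268. 152.] n 120 zmax 0.0815 xy [0.5119 0.0504] [0.5096 0.0516] [0.018 0.02 ]
 top px [306. 180.] n 211 zmax 0.1067 xy [0.6133 0.0912] [0.6112 0.0918] [0.021 0.021]
 top px [349. 185.] n 143 zmax 0.0836 xy [0.6449 0.1731] [0.6428 0.1754] [0.02  0.022]
 top
[... 662 characters left out ...]
8
 top px [353. 125.] n 266 zmax 0.0943 xy [ 0.7369 -0.1995] [ 0.7395 -0.1944] [0.019 0.09 ]
 top px [189. 167.] n 101 zmax 0.0838 xy [0.6393 0.1717] [0.6406 0.1723] [0.021 0.021]
 top px [226. 181.] n 130 zmax 0.1076 xy [0.6073 0.0893] [0.6074 0.0891] [0.023 0.023]
 top px [152. 226.] n 144 zmax 0.0975 xy [0.5085 0.2458] [0.5098 0.2464] [0.023 0.022]
 top px [184. 228.] n 104 zmax 0.0909 xy [0.5058 0.1779] [0.5059 0.1792] [0.021 0.02 ]
 top px [214. 230.] n 207 zmax 0.1133 xy [0.5036 0.1136] [0.5039 0.1152] [0.021 0.023]
 top px [244. 229.] n 92 zmax 0.0817 xy [0.5063 0.0482] [0.5063 0.0484] [0.021 0.022]
 top px [209. 275.] n 129 zmax 0.1081 xy [0.4094 0.1197] [0.408  0.1202] [0.023 0.021]
```

View pics/top0c.png

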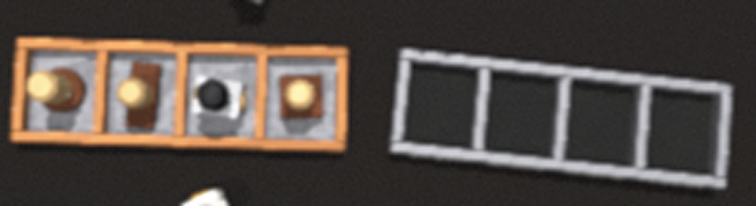

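View pics/scene0c.png

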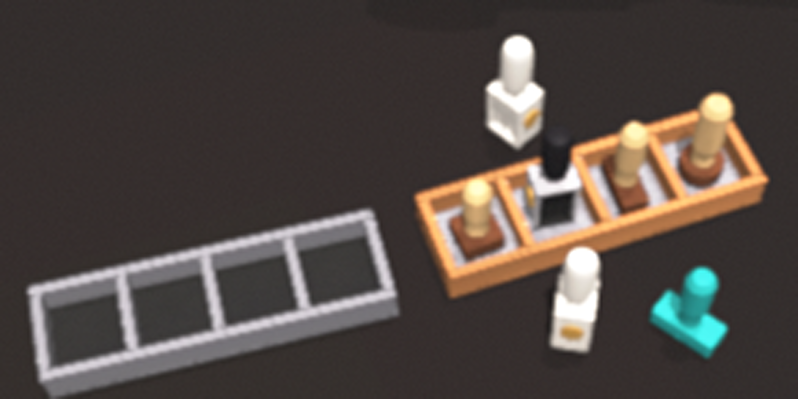

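The old rack is at about (0.508, 0.150) m with yaw −0.8°. From left to right it holds round (top crop px 42,88), bar (132,93), date (212,95) and square (300,95). The new rack is at (0.493, −0.163) with yaw −5.3° and is empty. Stamp heights agree with the spec (97, 90, 112 and 81 mm), and the gap between the racks is about 33 mm. I'll move the square stamp first, then work leftwards, so no carried stamp passes over another.

```bash
cat >> h.py <<'E'
from math import pi,radians
YO,YN=radians(-.8),radians(-5.3)
NEW=np.array([.493,-.163])
S={"square":(.508,.050,.056,-.099),"date":(.505,.116,.081,-.033),"bar":(.507,.1795,.059,.033),"round":(.510,.248,.062,.099)}  # x,y,grasp above foot,slot y
def pick(n):
    x,y,g,_=S[n]; zt=.006+g+.003
    r.movep([x,y,.165],[pi,0,YO]); r.move_linear([x,y,zt],max_speed=.12)
    r.clamp(15); s=r.state(); print(n,"gap",s["finger_gap"],"pos",s["position"])
    r.move_linear([x,y,zt+.06],max_speed=.12)
    s=r.state(); print(" lifted gap",s["finger_gap"],"F",s["contact_force"].round(2),"t",s["time"])
def place(n,off=(0,0)):
    x,y,g,sy=S[n]; zt=.006+g+.003
    p=NEW+np.array([-np.sin(YN)*sy,np.cos(YN)*sy])-np.array(off)
    r.move_linear([*p,zt+.06],max_speed=.2,frame=[pi,0,YN])
    r.move_linear([*p,zt+.008],max_speed=.1)
    h=r.move_linear([*p,zt-.003],max_speed=.015,force_limit=3)
    s=r.state(); print(" placed",h,s["position"],s["contact_force"].round(2))
    r.open_gripper(); r.move_linear([*p,.165],max_speed=.15); print(" t",r.state()["time"])
def snap(tag,b=None,f=2.7,n="top"):
    p,d=r.capture(n); np.save(f"{n}{tag}.npy",d); im=cv2.cvtColor(p,cv2.COLOR_RGB2BGR)
    if b: im=cv2.resize(im[b[1]:b[1]+b[3],b[0]:b[0]+b[2]],None,fx=f,fy=f,interpolation=cv2.INTER_CUBIC)
    cv2.imwrite(f"pics/{n}{tag}.png",im)
E
python3 - <<'E'
from h import *
r.movep([.45,.2,.24],[pi,0,YO])
pick("square"); snap("1",(95,60,290,200),2.7,"scene")
E
```

```text
square gap 0.022324211720561038 pos [0.50794906 0.05000384 0.06493924]
 lifted gap 0.022720381312803895 F [-0.11  0.63 -0.64] t 5.2167
```

View pics/scene1.png

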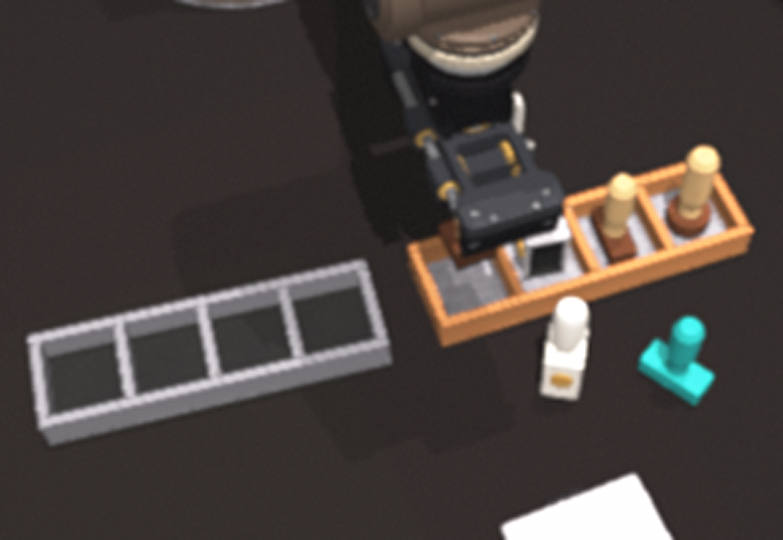

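The square stamp is held (gap 22.7 mm). Its brown mount is in the air at about (460,240), its old compartment is empty, and nothing else has moved. I'll place it now.

```bash
python3 - <<'E'
from h import *
place("square"); r.movep([.505,.05,.2],[pi,0,YO]); snap("2",(95,60,290,200),2.7,"scene")
E
```

```text
placed True [ 0.48357483 -0.26158469  0.06467016] [-1.35  0.59  4.81]
 t 10.2917
```

View pics/scene2.png

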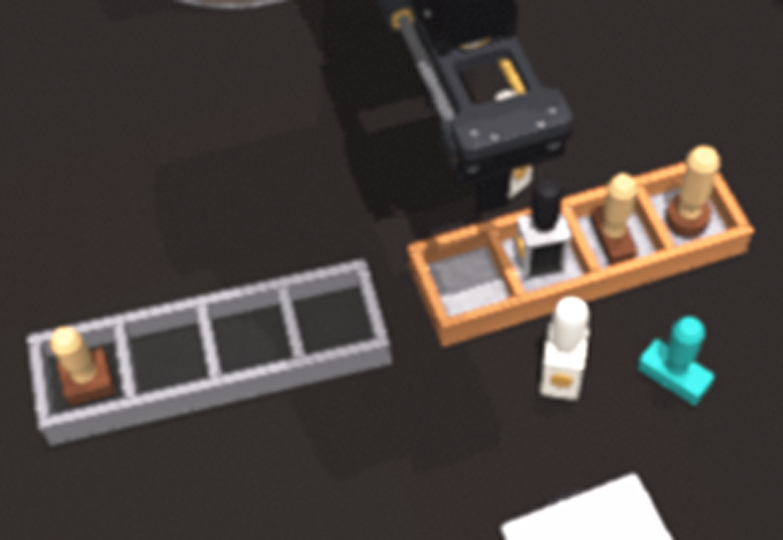

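The square stamp stands upright in the rightmost new compartment, mount at about (85,378). Its lean in the picture matches the perspective. The date stamp is next, then the bar stamp, with a depth check of what is standing after each.

```bash
cat >> h.py <<'E'
def check(tag):
    for n in("top","scene"):
        snap(tag,(95,60,290,200) if n=="scene" else (130,100,290,200),2.7,n); w=cloud(n,np.load(f"{n}{tag}.npy")); z=w[...,2]
        m=((w[...,0]>.44)&(w[...,0]<.56)&(w[...,1]<.0)&(w[...,1]>-.32)&(z>.055)&(z<.12)).astype(np.uint8)
        k,l,s,c=cv2.connectedComponentsWithStats(m)
        for i in range(1,k):
            if s[i,4]>12:
                q=w[l==i]; t=np.percentile(q[:,2],95); q2=q[q[:,2]>t-.012,:2]
                d=(q2.max(0)+q2.min(0))/2-NEW; cs,sn=np.cos(YN),np.sin(YN)
                print(n,"z",t.round(4),"rack xy mm",(1000*np.array([cs*d[0]+sn*d[1],-sn*d[0]+cs*d[1]])).round(1))
E
python3 - <<'E'
from h import *
pick("date"); place("date"); r.movep([.507,.18,.2],[pi,0,YO]); check("3")
E
```

```text
date gap 0.024677092567411612 pos [0.50497373 0.11599162 0.08994256]
 lifted gap 0.02441204256465011 F [-1.75 -0.16 -1.6 ] t 14.475
 placed True [ 0.48982221 -0.19585449  0.08973859] [-0.3   0.53  4.43]
 t 19.3
top z 0.1136 rack xy mm [ -0.7 -34.3]
top z 0.0824 rack xy mm [ -0.5 -99.2]
scene z 0.1119 rack xy mm [  1.8 -30.2]
scene z 0.081 rack xy mm [  2.2 -96.4]
```

View pics/scene3.png

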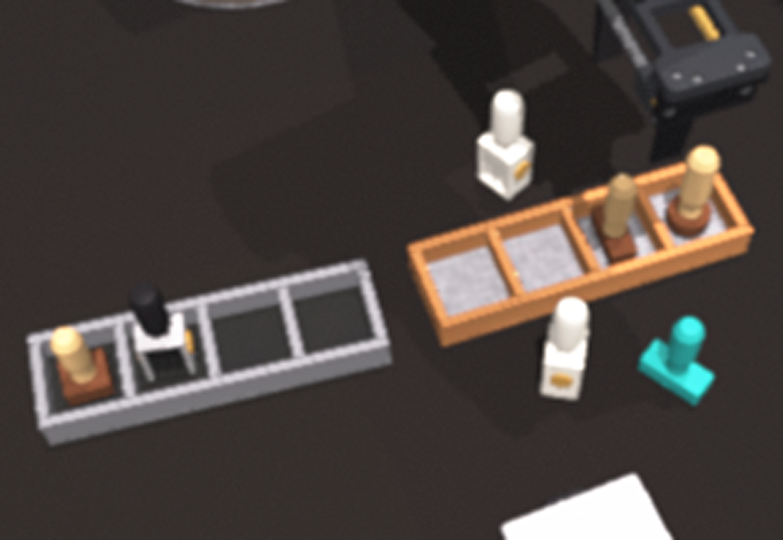

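The square and date stamps stand at full height within 3 mm of their compartment centres; the date's frame is at about (165,345). The two white look-alikes have not moved. Bar and round are next.

```bash
python3 - <<'E'
from h import *
pick("bar"); place("bar"); pick("round"); place("round")
r.movep([.4,.3,.3],[pi,0,YO]); check("4")
E
```

```text
bar gap 0.02259499201056878 pos [0.50695076 0.17947178 0.06793774]
 lifted gap 0.022606160469417762 F [ 1.04  0.01 -0.53] t 23.8167
 placed True [ 0.49574512 -0.13008228  0.06755561] [-0.99 -0.18  4.01]
 t 28.8083
round gap 0.024751870518451305 pos [0.50998477 0.24799587 0.0709576 ]
 lifted gap 0.024731316977352417 F [ 0.38  0.56 -1.46] t 32.9083
 placed True [ 0.5021074  -0.06442168  0.07069405] [-0.76 -0.04  3.42]
 t 37.8667
top z 0.0981 rack xy mm [-0.  98.1]
top z 0.0902 rack xy mm [-0.2 33.9]
top z 0.1138 rack xy mm [ -0.6 -34.5]
top z 0.0829 rack xy mm [  -0.4 -100.5]
scene z 0.097 rack xy mm [  2.4 102.2]
scene z 0.1115 rack xy mm [  1.5 -30.2]
scene z 0.0889 rack xy mm [ 2.5 37.1]
scene z 0.0806 rack xy mm [  2.3 -96.4]
```

View pics/scene4.png

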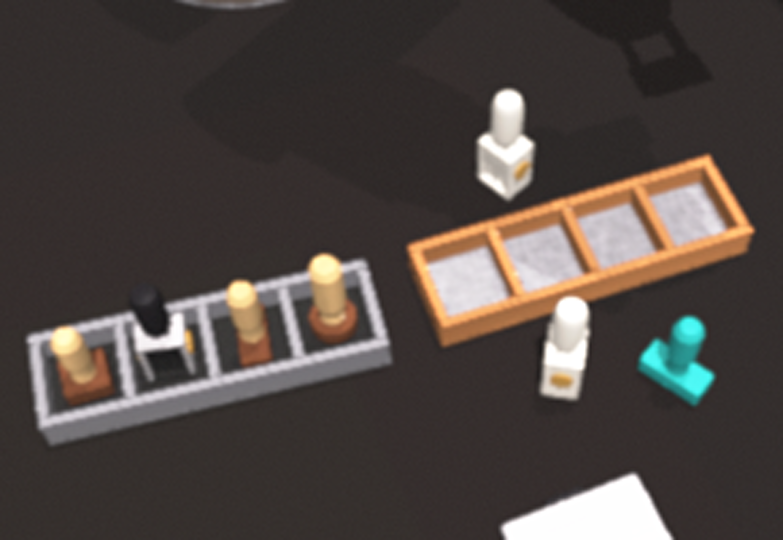

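View pics/top4.png

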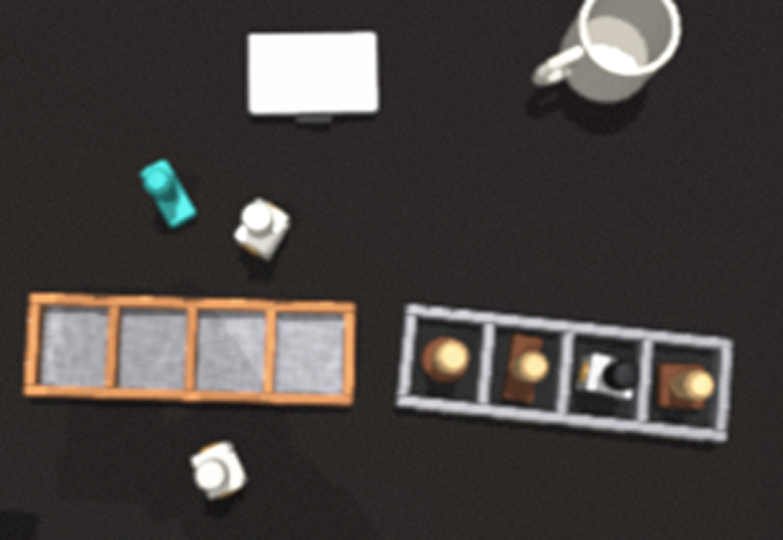

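The left-to-right order in the new rack is round, bar, date, square (top view px 447, 527, 612, 690). All four stand upright. The old rack is empty, and the pad, mug and look-alikes are untouched.

```bash
python3 -c "
from plant import r
r.hold(.3); r.close_job(); print(r.state()['time'])"
```

```text
the job is handed in; nothing more can be done
the job is handed in; nothing more can be done
```

All four stamps now stand upright in the new rack, one to a compartment, in their original left-to-right order: round, bar, date, square. I moved them rightmost first, so no carried stamp passed over another. Each was set down onto the compartment floor until light contact (3–5 N) and then released. The last placing was done at 37.9 s, and I handed the job in shortly after.

**Last checks:**
- **Height:** depth readings put every stamp top within about 2 mm of its expected height.
- **Position:** each stamp is within about 4–5 mm of its compartment centre. The two cameras disagree with each other by 3–4 mm, which is calibration and viewing bias and well inside the clearances.
- **Surroundings:** the pictures show the old rack empty, and the ink pad, mug and look-alikes where they were.

No check failed.

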